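# Present the rectangle over its place on a wooden shape board

### The arm

A 6-joint arm with a two-finger parallel gripper is mounted at the origin on the work surface. World frame = base frame: x ahead of the robot, y to its left, z up, the work surface at z = 0. Lengths are in mm, angles in rad, forces in N, time in s.
With the tool pointing down it reaches from about 400 to 925 mm from the base axis. Payload 12.5 kg.
Tool frame: the origin (TCP) lies at the very end of the fingers, on their centre line; the grasp point (between the pads) lies 19 mm behind it (env.tcp_to_grasp is the distance from the TCP to the grasp point, in mm); z points along the fingers, x is the direction in which the jaws open and shut, and the axes are right-handed (so a half turn about z gives the same grasp; the last joint's range is limited). The gripper opens to 95 mm and grips with 3 to 60 N. Pads are 20 mm wide; open, the fingers measure 119 mm over their backs; the gripper's body (75 mm by 180 mm) begins 59 mm behind the grasp point.
Start: joints at [-1.227, 0.491, 1.559, -0, 1.092, -0.106], TCP at [271.765, -562.841, 214.661] pointing down, gripper open.
Joint ranges: [-3.1, 3.1], [-0.84, 2.19], [0.05, 2.79], [-1.13, 4.28], [0.06, 2.93], [-2.69, 2.69]. Speed limits (rad/s): [2.22, 2.22, 2.79, 3.14, 3.14, 3.14].

### API

Orientations are given as [roll, pitch, yaw] about the fixed x, y, z axes, in that order (R = Rz(yaw) Ry(pitch) Rx(roll)).
In Python, from cell import env, vision, job gives the robot as it stands.
- The arm moves only by the shell command python3 -m pendant 'ROWS' [OPENING]. ROWS is JSON, a list of rows, each a list of 4 numbers: the shift along the tool's x, y, z in mm, then the turn about the tool's z in degrees. In form: [[tx, ty, tz, turn], ...]. A call has 1 to 8 rows; each row is the pose to reach, as a shift and turn from the pose measured when the call began, along the tool's axes at that moment; what a row does not reach only later rows make up. A row lasts 1/8 s, in which the tool goes at most 62.5 mm and 10.7 degrees, less where a joint would pass 70% of its speed; a pose out of reach is approached as far as the arm can. A call with a gripper value outside its range is refused whole. OPENING is the closure, from 0 (fully open) to 1 (shut), set as the call begins (- or left out, the last holds). The fingers move at their own pace and stop on an object; the grip force is fixed at half the most. Time passes only in rows, so rows that repeat a pose let the fingers close. It gives the time, the measured TCP pose, the force and the opening at its end, in the units of the state.
- env.state(): the state, without advancing time (a new reading comes with each control period).
- vision.read_camera(name): name is "side" or "top"; returns a dict with "pixels" (420x560x3 uint8, red, green, blue), "intrinsics" (3x3 intrinsics, pixels), "k1" (the pictures are not rectified: a ray, as slopes to the right and down, at radius r is drawn at 1 + k1 r^2 times it, then the intrinsics apply), "R" (3x3) and "t" (3): a world point X has camera coordinates R X + t. Camera axes: x right, y down, z forward; pixel columns grow to the right and rows downward; lengths in mm; the calibration is good to about 2 mm. A picture is of the moment at which its call begins. There is no depth.
- job.job_done(): hands the job in, once; it reports no verdict.
Trained networks look in a picture, given as the dict that the camera call returned (one of the last four; its "shot" number tells which), for a name from the list of things; names that differ only in an ending like _2 or _b are one class to them, and where a whole thing is asked for, a point or a joint stands for the part that bears it (a point fixed in the world has none). Each returns a list of dicts, best first, with "confidence" (0 to 1); they miss things now and then, are a little off and sometimes report something else, mostly with a low value. They report only what shows in the picture. A call takes as long as a camera call. They do not tell look-alikes from the thing itself.
- vision.find_in(picture, query): "at" ([x, y, z] in mm, in the coordinates of the camera as it stood for that picture, good to about 4 mm: the middle of the surface that is visible of it).
- vision.regions_of(picture, query): "pixels" (420x560 bool, what is visible of it).
The state is a dict: "t": time; "joints": joint angles; "qvel": joint speeds; "tau": joint torques, N m; "eef_pos": TCP position; "tcp_rot": TCP orientation; "ft_force": force on the tool from outside, world axes, zero at the start; "moment": the same for the moment, N m; "opening": opening from 0.0 (shut) to 1.0 (fully open).
Only numpy, scipy, OpenCV 4.12 (cv2) and the standard library are available. Lean on these libraries where they do the work, as an engineer would, in place of code of your own. Each camera call takes 0.05 s, during which the arm holds its last target.

### The job

On the teaching table, first push the square piece that sticks up from the wooden shape board down until it is fully home. Then take the loose rectangular piece from the dark tray by its upright grip, carry it across above the long wicker basket, and hold it level about one centimetre above the empty rectangular recess of the board, lined up with it and not touching, for the class to see; finish while still holding it there. Leave the basket, the cup and the round piece as they are.

Things in the scene. Friction and masses are not known exactly. Their poses are not given: they have to be found in the camera images.
- inset_board: Light wooden shape board, 290 (x) x 120 (y) x 20 mm high, fixed to the table, on the robot's left or right. Origin: centre of its underside, on the table. Three recesses 12 mm deep in a row along its x: square 53 mm at x = -90 mm (holds the square piece), rectangle 49 (x) x 83 (y) mm at x = 0 (empty), round 63 mm across at x = +90 mm (empty). The empty recesses have grey felt floors.
- inset_board_hole1 (a point): Centre of the empty rectangular recess's mouth, level with the board's top, 20 mm above the table. Axes as the board's: the recess is 49 mm along x and 83 mm along y.
- square_inset (a joint): How far the square piece stands proud of being fully home, in m: 0 = fully home (its 50 x 50 mm slab flush with the board's top), up to 0.012. It slides straight up and down in its recess, stays where it is left, cannot be taken out, and takes about 5 N to push down.
- square_knob_top (a point): Centre of the top of the round knob (26 mm across, 20 mm tall) on the square piece. It moves with the piece; when fully home it is 40 mm above the table.
- rect_inset: The loose rectangular piece of wood, a slab 46 (x) x 80 (y) x 14 mm thick, lying in the tray; about 60 g. Origin: centre of its underside; z up. On its middle an upright flat wooden grip, 12 mm thick (x), 30 mm long (y), from 14 to 50 mm above the underside: pinch it along x. The slab fits its recess either way round.
- rect_grip (a point): Point in the middle of that grip, 38 mm above the piece's underside, 12 mm below the grip's top. Axes as the piece's.
- round_inset: Loose round piece, 60 mm across and 14 mm thick with the same sort of upright grip (top 50 mm above its underside), in the same tray. Origin: centre of its underside. To be left alone.
- tray: Dark wooden tray, 260 (x) x 170 (y) mm, rim 22 mm high and 6 mm thick, floor 6 mm thick, fixed to the table, on the other side of the basket from the board. Origin: centre of its underside.
- basket: Long wicker basket, 240 (x) x 100 (y) x 85 mm high, standing loose on the table between tray and board, pens and a wooden box inside below its rim; 0.8 kg. Origin: centre of its underside. To be left where it is.
- cup: Blue ceramic cup, 74 mm across, 85 mm high, loose. Origin: centre of its underside. To be left alone.
There are look-alikes about, which are no part of the job. Leave any green or purple look-alike of the rect_inset alone.

How it is judged:
By the outcome, as a careful person would: the job done as asked, in the order asked, and still so for the second after the job is handed in, while the arm keeps its last pose, push and grip.
It also fails if it takes over 51 s, if anything falls off the work surface, if the arm or the gripper's body presses on something with over 40 N, if the wrist force passes 120 N, or if a joint passes its speed limit or range.

## Working session

There is one attempt and no reset: what is moved stays moved. The work goes in short steps, Python scripts to look and compute and a shell command to move; the robot and the scene stay as the last step left them, time stands still between calls to the robot, and variables do not carry over. Pictures are saved under pics/ and viewed, and the job is handed in when it is done.

```bash
ls; mkdir -p pics; cat > h.py <<'E'
from cell import env, vision, job
import numpy as np, cv2
def save(p,name): cv2.imwrite('pics/'+name,cv2.cvtColor(p["pixels"],cv2.COLOR_RGB2BGR))
def w(p,c): return np.array(p["R"]).T@(np.array(c)-np.array(p["t"]))
def proj(p,X):
    c=np.array(p["R"])@np.array(X,float)+np.array(p["t"]); s=c[:2]/c[2]; s=s*(1+p["k1"]*(s@s)); K=np.array(p["intrinsics"])
    return K[:2,:2]@s+K[:2,2]
def unproj(p,uv,z):
    K=np.array(p["intrinsics"]); d=np.linalg.solve(K[:2,:2],np.array(uv,float)-K[:2,2]); s=d.copy()
    for _ in range(30): s=d/(1+p["k1"]*(s@s))
    R=np.array(p["R"]);o=-R.T@np.array(p["t"]);r=R.T@np.array([s[0],s[1],1])
    return o+r*(z-o[2])/r[2]
E
python3 - <<'E'
from h import *
s=env.state();print(s)
for n in("top","side"):
    p=vision.read_camera(n);save(p,n+"0.png");print(n,p["intrinsics"],p["k1"],"cam",-np.array(p["R"]).T@p["t"])
    for q in("inset_board","square_inset","square_knob_top","rect_inset","rect_grip","round_inset","tray","basket","cup"):
        try:
            for d in vision.find_in(p,q): print(q,round(d["confidence"],2),w(p,d["at"]).round(0),proj(p,w(p,d["at"])).round(0))
        except Exception as e: print(q,e)
E
```

```text
pics
{'t': 0.0, 'joints': array([-1.22659410e+00,  4.91553624e-01,  1.55950034e+00, -1.30063337e-06,
        1.09167183e+00, -1.05608751e-01]), 'qvel': array([ 0.0008777 , -0.00051671, -0.00079804,  0.00046315, -0.00012207,
        0.000975  ]), 'tau': array([-7.59829782e-04, -6.12646222e+01, -2.58174384e+01,  6.92796987e-02,
        4.82655130e-02, -1.15825665e-04]), 'eef_pos': array([ 271.67347148, -562.57556171,  214.0479088 ]), 'tcp_rot': array([-3.14147435e+00,  1.12694998e-03, -1.12098468e+00]), 'ft_force': array([ 0.77061944, -0.41239756, -0.0620778 ]), 'moment': array([-0.00615097,  0.00947911, -0.05919426]), 'opening': 0.9940372361079087}
top [[420.87126926   0.         276.43359242]
 [  0.         420.87126926 212.89199688]
 [  0.           0.           1.        ]] -0.10615481667652435 cam [556.10778235 102.7163168  913.9545982 ]
inset_board 0.82 [ 535. -246.   15.] [421. 241.]
square_inset 0.68 [ 452. -260.   25.] [428. 280.]
rect_inset 0.89 [611. 251.  23.] [192. 202.]
rect_inset 0.85 [696. 447.  15.] [103. 161.]
rect_inset 0.81 [775. 250.  20.] [195. 126.]
rect_inset 0.
[... 721 characters left out ...]
nset 0.62 [ 452. -257.   30.] [365. 138.]
square_knob_top 0.48 [ 448. -261.   26.] [366. 139.]
rect_inset 0.91 [688. 462.  11.] [170. 363.]
rect_inset 0.9 [570. 469.  11.] [234. 386.]
rect_inset 0.76 [608. 269.  22.] [249. 281.]
rect_inset 0.56 [767. 257.  14.] [178. 262.]
rect_grip 0.68 [568. 461.  14.] [236. 381.]
rect_grip 0.67 [770. 255.  12.] [178. 261.]
rect_grip 0.66 [692. 458.  10.] [169. 361.]
rect_grip 0.6 [610. 268.  17.] [249. 282.]
rect_grip 0.44 [479. 251.  21.] [317. 288.]
round_inset 0.76 [481. 251.  20.] [315. 288.]
tray 0.85 [545. 278.   7.] [280. 296.]
basket 0.67 [ 453. -258.   30.] [364. 138.]
basket 0.56 [524.  34.  46.] [317. 200.]
cup 0.76 [720.  21.  55.] [237. 179.]
```

View pics/top0.png

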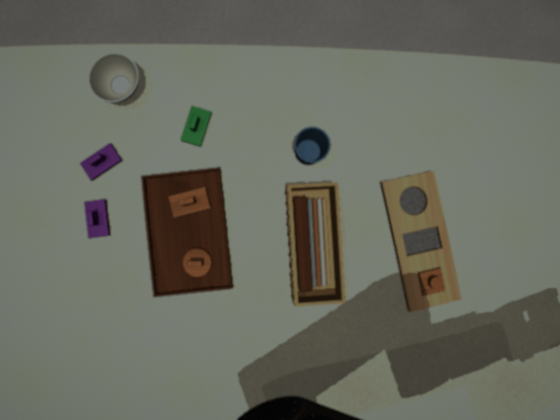

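View pics/side0.png

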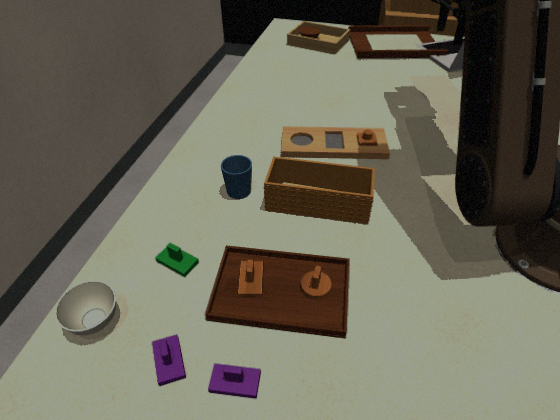

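```bash
python3 - <<'E'
import cv2
a=cv2.imread('pics/top0.png')
cv2.imwrite('pics/c1.png',cv2.resize(a[160:300,140:260],None,fx=5,fy=4.28*5/4.28,interpolation=2)[:600])
cv2.imwrite('pics/c2.png',cv2.resize(a[165:315,350:490],None,fx=4,fy=4,interpolation=2))
E
```

```text
(no output)
```

The top view shows these candidates for rect_inset:
- orange-brown slab in the tray at (189,202)
- round piece at (197,262), which is not rectangular
- green look-alike at (196,126)
- purple look-alikes at (102,161) and (97,218)

I choose the one at (189,202), the only rectangular piece in the tray. The square piece is at (431,281) and the empty recess at (422,241).

View pics/c1.png

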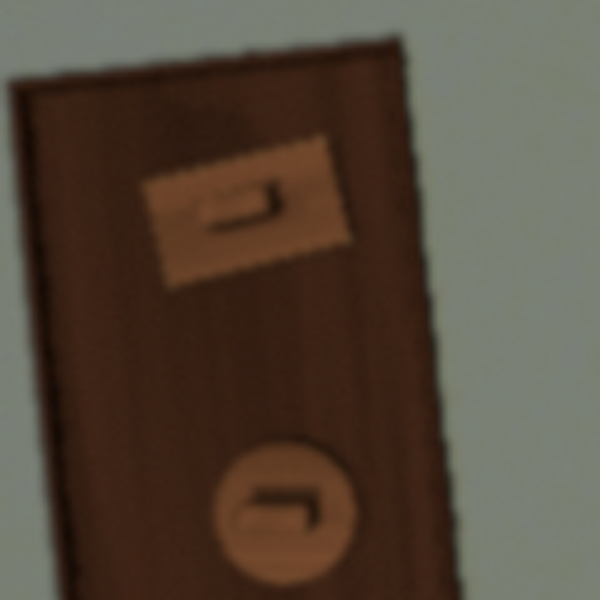

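View pics/c2.png

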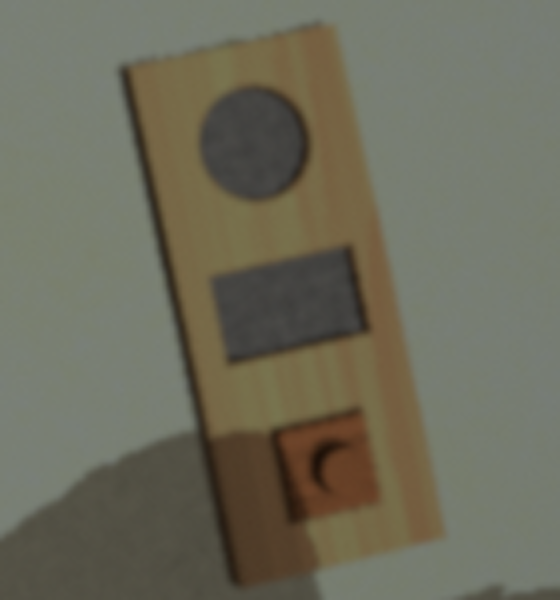

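The crop confirms it: a brown rectangular slab with an upright grip, inside the tray. Next I fit the poses from the corners.

```bash
cat > fit.py <<'E'
from h import *
from scipy.optimize import least_squares
def T(pose,pts):
    x,y,a=pose;c,s=np.cos(a),np.sin(a);pts=np.array(pts,float)
    return np.c_[x+c*pts[:,0]-s*pts[:,1],y+s*pts[:,0]+c*pts[:,1],pts[:,2]]
def fit(p,pts,uv,x0):
    f=lambda q:(np.array([proj(p,X) for X in T(q,pts)])-uv).ravel()
    r=least_squares(f,x0);return r.x,np.abs(r.fun).max()
def overlay(img,p,pose,poly,col=(0,255,0),ofs=(0,0),sc=1):
    q=np.array([(proj(p,X)-ofs)*sc for X in T(pose,poly)])
    cv2.polylines(img,[np.int32(np.round(q*16))],True,col,1,cv2.LINE_AA,4)
E
python3 - <<'E'
from fit import *
import pickle
p=vision.read_camera("top");s=vision.read_camera("side")
c2=lambda L:np.array(L)/4.+[350,165]-0.375
c1=lambda L:np.array(L)/5.+[140,160]-0.4
rx,ry=24.5,41.5
# board: image up=+x, left=+y
bp=[[145,60,20],[145,-60,20],[-145,-60,20],[90,0,20],[rx,ry,20],[rx,-ry,20],[-rx,-ry,20],[-rx,ry,20]]
bu=c2([[130,66],[335,25],[444,537],[254,143],[211,275],[350,247],[369,329],[229,362]])
b,e=fit(p,bp,bu,[535,-246,0]);print("board",b,e)
rp=[[23,40,20],[23,-40,20],[-23,-40,20],[-23,40,20]]
ru=c1([[143,183],[323,136],[352,243],[168,289]])
r,e2=fit(p,rp,ru,[611,251,0]);print("rect",r,e2)
g=[[6,15,56],[6,-15,56],[-6,-15,56],[-6,15,56]]
hole=bp[4:]; out=[[145,60,20],[145,-60,20],[-145,-60,20],[-145,60,20]]
circ=lambda cx,R,z:[[cx+R*np.cos(t),R*np.sin(t),z] for t in np.linspace(0,6.28,30)]
sq=lambda h:[[-90+i,j,20+h] for i,j in((25,25),(25,-25),(-25,-25),(-25,25))]
for P,n in((p,"top"),(s,"side")):
    for nm,o,sz,sc in (("rect",(150,170) if n=="top" else(210,240),(80,75) if n=="top" else (80,75),8),("board",(370,165) if n=="top" else(270,110),(100,150) if n=="top" else (130,60),4 if n=="top" else 6)):
        im=cv2.cvtColor(P["pixels"],cv2.COLOR_RGB2BGR)[o[1]:o[1]+sz[1],o[0]:o[0]+sz[0]]
        im=cv2.resize(im,None,fx=sc,fy=sc,interpolation=cv2.INTER_CUBIC)
        im=cv2.convertScaleAbs(im,alpha=1.6)
        oo=np.array(o)-.5
        if nm=="rect": overlay(im,P,r,rp,ofs=oo,sc=sc);overlay(im,P,r,g,(0,255,255),oo,sc)
        else:
            for q in(hole,out,circ(90,31.5,20)): overlay(im,P,b,q,ofs=oo,sc=sc)
            for h,c in((0,(255,0,0)),(12,(0,0,255))): overlay(im,P,b,sq(h),c,oo,sc);overlay(im,P,b,circ(-90,13,40+h),c,oo,sc)
        cv2.imwrite(f'pics/o_{n}_{nm}.png',im)
pickle.dump((b,r),open('pose.pkl','wb'))
E
```

```text
board [ 5.36557474e+02 -2.47126099e+02  2.24249387e-01] 0.7702783065388417
rect [6.11085389e+02 2.57639494e+02 2.68843230e-01] 0.30219768085913756
```

```bash
python3 - <<'E'
import cv2,numpy as np
c=np.zeros((600,800,3),np.uint8)
for i,n in enumerate(["top_rect","top_board","side_rect","side_board"]):
    a=cv2.imread(f'pics/o_{n}.png');f=min(400/a.shape[1],300/a.shape[0]);a=cv2.resize(a,None,fx=f,fy=f,interpolation=cv2.INTER_AREA)
    y,x=300*(i//2),400*(i%2);c[y:y+a.shape[0],x:x+a.shape[1]]=a
cv2.imwrite('pics/o1.png',c)
E
```

```text
(no output)
```

View pics/o1.png

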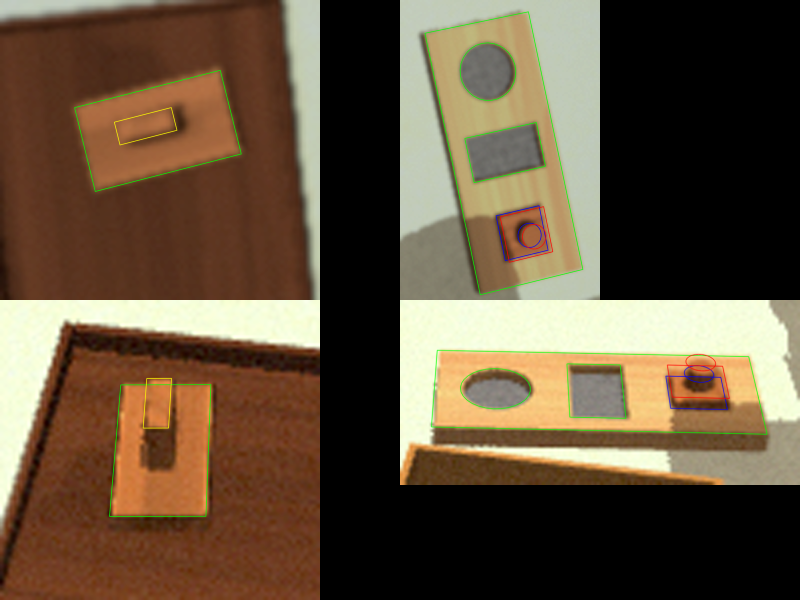

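Overlays line up in both views. The square piece stands about 6–8 mm proud. Now I compute the approach to above the knob.

```bash
cat > go.py <<'E'
import sys
from h import *
from scipy.spatial.transform import Rotation as Ro
def go(x,y,z,yaw):
    s=env.state();R=Ro.from_euler('xyz',s["tcp_rot"]).as_matrix()
    d=R.T@(np.array([x,y,z])-s["eef_pos"]); y0=np.arctan2(R[1,0],R[0,0])
    a=-np.degrees(yaw-y0);a=(a+180)%360-180
    print("t %.2f pos %s yaw %.2f tilt %.2f | shift %s turn %.1f | F %s open %.3f"%(s["t"],s["eef_pos"].round(1),np.degrees(y0),np.degrees(np.arccos(-R[2,2])),d.round(1),a,s["ft_force"].round(1),s["opening"]))
if __name__=="__main__": go(*map(float,sys.argv[1:]))
E
python3 go.py 448.8 -267.1 90 0.2242
```

```text
t 1.10 pos [ 271.8 -562.8  214.7] yaw -64.23 tilt 0.00 | shift [-189.3 -288.   124.6] turn -77.1 | F [ 0.8  0.5 -0.4] open 0.999
```

```bash
python3 -m pendant '[[-15,-22,6,-6],[-40,-60,20,-16],[-67,-102,40,-27],[-95,-144,62,-37],[-122,-186,85,-48],[-150,-228,105,-58],[-175,-266,119,-68],[-189,-288,124.6,-77]]' 1; python3 go.py 448.8 -267.1 60 0.2242
```

```text
t: 2.1
eef_pos: [449.6, -265.5, 89.4]
tcp_rot: [-3.141, 0.001, 0.23]
ft_force: [0.3, -0.7, 0.3]
opening: 0.219
t 2.10 pos [ 449.6 -265.5   89.4] yaw 13.17 tilt 0.05 | shift [-1.1  1.4 29.4] turn 0.3 | F [ 0.3 -0.7  0.3] open 0.219
```

```bash
python3 -m pendant '[[-1,1.5,6,0.3],[-1,1.5,14,0.3],[-1,1.5,22,0.3],[-1,1.5,28,0.3],[-1,1.5,33,0.3],[-1,1.5,35,0.3],[-1,1.5,35,0.3]]' 1; python3 go.py 448.8 -267.1 40 0.2242
python3 - <<'E'
from h import *
p=vision.read_camera("side");save(p,"s1.png")
E
python3 - <<'E'
import cv2
a=cv2.imread('pics/s1.png');cv2.imwrite('pics/s1c.png',cv2.resize(a[90:170,260:420],None,fx=5,fy=5,interpolation=2))
E
```

```text
t: 2.98
eef_pos: [448.9, -267.2, 54.3]
tcp_rot: [-3.141, 0.001, 0.224]
ft_force: [1.2, -0.3, 0.6]
opening: 0.006
t 2.98 pos [ 448.9 -267.2   54.3] yaw 12.86 tilt 0.06 | shift [-0.1 -0.1 14.3] turn 0.0 | F [ 1.2 -0.3  0.6] open 0.006
```

View pics/s1c.png

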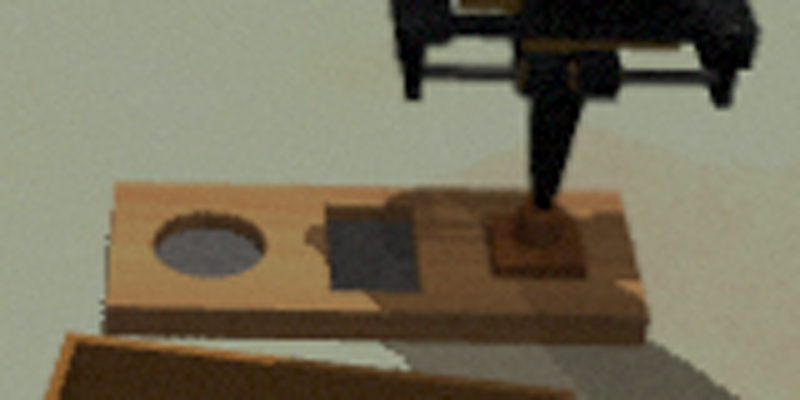

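The fingertips sit just above the knob, at about (368,131), and roughly centred on it. I push slowly.

```bash
python3 -m pendant '[[0,0,2,0],[0,0,4,0],[0,0,6,0],[0,0,8,0],[0,0,9,0],[0,0,10,0],[0,0,11,0],[0,0,12,0]]'; python3 -m pendant '[[0,0,1,0],[0,0,2,0],[0,0,2,0]]'
```

```text
t: 4.03
eef_pos: [449.0, -267.2, 42.4]
tcp_rot: [-3.141, 0.0, 0.224]
ft_force: [0.7, 1.2, 3.9]
opening: 0.003
t: 4.4
eef_pos: [449.0, -267.2, 40.3]
tcp_rot: [-3.141, 0.0, 0.224]
ft_force: [0.5, 0.2, 1.3]
opening: 0.005
```

```bash
python3 -m pendant '[[0,0,0.5,0],[0,0,1,0],[0,0,1,0]]'; python3 -m pendant '[[0,0,0.5,0],[0,0,1,0],[0,0,1,0]]'
```

```text
t: 4.78
eef_pos: [449.1, -267.2, 40.2]
tcp_rot: [-3.142, 0.0, 0.225]
ft_force: [-2.9, 2.1, 15.6]
opening: 0.003
t: 5.15
eef_pos: [449.1, -267.3, 40.2]
tcp_rot: [3.141, -0.0, 0.225]
ft_force: [-3.3, 2.6, 17.6]
opening: 0.009
```

The piece stopped hard at 40.2 mm with 17 N, so it is home. I retreat upward with the fingers half open, then check.

```bash
python3 -m pendant '[[0,0,-5,0],[0,0,-25,0],[0,0,-60,0],[0,0,-100,0],[0,0,-125,0],[0,0,-140,0]]'; python3 go.py 611.1 257.6 180 0.2688;  python3 - <<'E'
from fit import *
import pickle
b,r=pickle.load(open('pose.pkl','rb'))
P=vision.read_camera("side")
im=cv2.cvtColor(P["pixels"],cv2.COLOR_RGB2BGR)[110:170,270:400];im=cv2.resize(im,None,fx=6,fy=6,interpolation=2)
im=cv2.convertScaleAbs(im,alpha=1.5)
sq=[[-90+i,j,20] for i,j in((25,25),(25,-25),(-25,-25),(-25,25))]
overlay(im,P,b,sq,(255,0,0),np.array([269.5,109.5]),6)
overlay(im,P,b,[[-90+13*np.cos(t),13*np.sin(t),40] for t in np.linspace(0,6.28,30)],(255,0,0),np.array([269.5,109.5]),6)
cv2.imwrite('pics/s2.png',im)
E
```

```text
t: 5.9
eef_pos: [449.2, -267.3, 181.2]
tcp_rot: [3.14, -0.001, 0.225]
ft_force: [-0.4, 0.5, -0.1]
opening: 0.005
t 5.90 pos [ 449.2 -267.3  181.2] yaw 12.87 tilt 0.10 | shift [ 274.8 -475.6    0.9] turn -2.5 | F [-0.4  0.5 -0.1] open 0.005
```

View pics/s2.png

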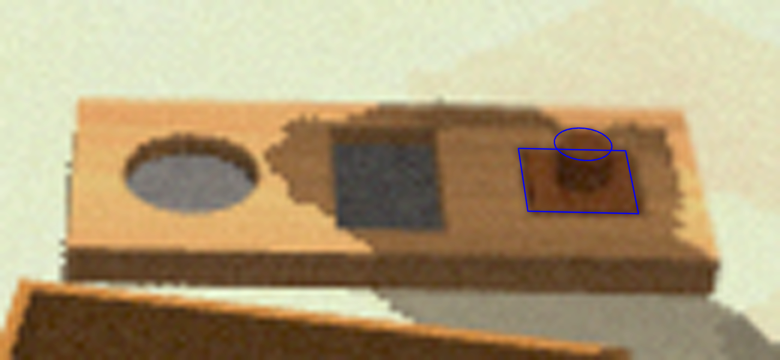

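The square slab now sits on the flush outline. Moving to above the tray.

```bash
python3 -m pendant '[[8,-14,0,0],[27,-46,0,-0.3],[50,-87,0,-0.6],[75,-130,0,-1],[100,-173,0,-1.2],[125,-216,0,-1.5],[150,-260,0,-1.8],[175,-303,0,-2]]' 0.5;python3 go.py 611.1 257.6 140 0.2688
```

```text
t: 6.95
eef_pos: [552.2, 69.5, 180.7]
tcp_rot: [3.14, 0.0, 0.26]
ft_force: [0.6, 0.2, 0.3]
opening: 0.506
t 6.95 pos [552.2  69.5 180.7] yaw 14.90 tilt 0.11 | shift [ 105.3 -166.7   40.3] turn -0.5 | F [0.6 0.2 0.3] open 0.506
```

```bash
python3 -m pendant '[[25,-40,0,-0.5],[50,-80,5,-0.5],[72,-115,12,-0.5],[90,-143,22,-0.5],[100,-158,32,-0.5],[105,-166.5,38,-0.5],[105.3,-166.7,40,-0.5],[105.3,-166.7,40,-0.5]]' 0.5;python3 go.py 611.1 257.6 28 0.2688
```

```text
t: 7.95
eef_pos: [611.0, 256.8, 140.5]
tcp_rot: [3.14, 0.0, 0.268]
ft_force: [0.2, 0.6, 0.2]
opening: 0.5
t 7.95 pos [611.  256.8 140.5] yaw 15.37 tilt 0.12 | shift [  0.3  -1.  112.5] turn -0.0 | F [0.2 0.6 0.2] open 0.500
```

```bash
python3 -m pendant '[[0.3,-0.8,10,0],[0.3,-0.8,28,0],[0.3,-0.8,48,0],[0.3,-0.8,62,0],[0.3,-0.8,72,0],[0.3,-0.8,76,0],[0.3,-0.8,76,0]]' 0.5;python3 go.py 611.1 257.6 26 0.2688
python3 - <<'E'
from h import *
o=[]
for n,(u,v) in (("side",(249,270)),("top",(189,202))):
    p=vision.read_camera(n);a=cv2.cvtColor(p["pixels"],cv2.COLOR_RGB2BGR)[v-55:v+55,u-40:u+40];o.append(cv2.resize(a,None,fx=5,fy=5,interpolation=2))
cv2.imwrite('pics/g1.png',cv2.convertScaleAbs(np.hstack(o),alpha=1.6))
E
```

```text
t: 8.82
eef_pos: [611.2, 257.4, 64.4]
tcp_rot: [3.14, 0.0, 0.268]
ft_force: [0.1, -0.9, -0.1]
opening: 0.501
t 8.82 pos [611.2 257.4  64.4] yaw 15.36 tilt 0.12 | shift [-0.1 -0.2 38.4] turn -0.0 | F [ 0.1 -0.9 -0.1] open 0.501
```

View pics/g1.png

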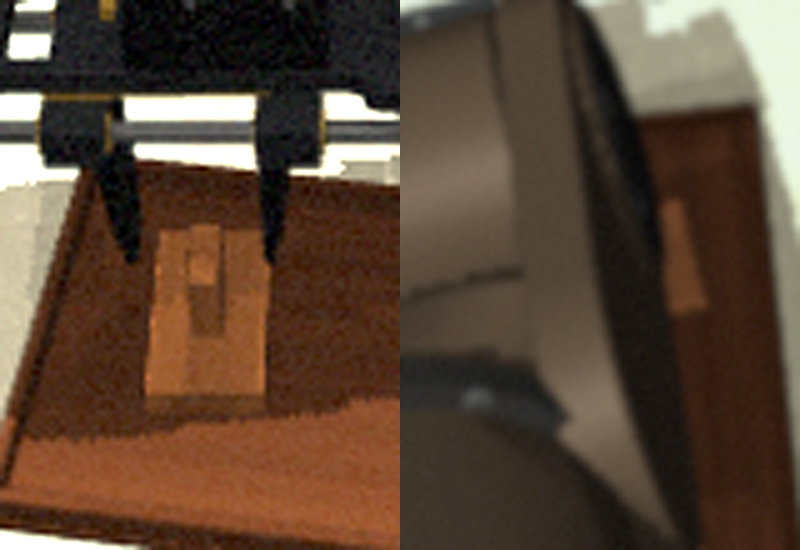

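In the side view the fingertips straddle the grip at about (250,268). Descending and closing.

```bash
python3 -m pendant '[[0,0,6,0],[0,0,14,0],[0,0,22,0],[0,0,30,0],[0,0,36,0],[0,0,38,0],[0,0,38,0]]' 0.5; python3 -m pendant '[[0,0,0,0],[0,0,0,0],[0,0,0,0],[0,0,0,0],[0,0,0,0]]' 1;python3 go.py 611.1 257.6 180 0.2688
```

```text
t: 9.8
eef_pos: [611.4, 257.5, 26.9]
tcp_rot: [3.14, -0.0, 0.268]
ft_force: [-0.3, -0.2, 0.1]
opening: 0.496
t: 10.42
eef_pos: [611.5, 257.5, 27.0]
tcp_rot: [3.14, -0.001, 0.268]
ft_force: [-0.1, -0.4, 0.8]
opening: 0.126
t 10.43 pos [611.5 257.5  27. ] yaw 15.36 tilt 0.12 | shift [-2.00e-01  1.00e-01 -1.53e+02] turn -0.0 | F [-0.1 -0.4  0.8] open 0.126
```

The opening of 0.126 is 12 mm, so the grip is held. Lift.

```bash
python3 -m pendant '[[0,0,-3,0],[0,0,-12,0],[0,0,-30,0],[0,0,-55,0],[0,0,-85,0],[0,0,-115,0],[0,0,-140,0],[0,0,-155,0]]' 1;python3 -m pendant '[[0,0,-2,0],[0,0,-3,0]]' 1
python3 go.py 536.6 -247.1 182 0.2242
python3 - <<'E'
from h import *
p=vision.read_camera("side");save(p,"l1.png")
E
```

```text
t: 11.42
eef_pos: [611.5, 257.9, 184.5]
tcp_rot: [3.14, -0.003, 0.268]
ft_force: [0.1, 0.1, -0.9]
opening: 0.125
t: 11.68
eef_pos: [611.3, 257.8, 187.2]
tcp_rot: [3.14, -0.003, 0.268]
ft_force: [0.7, -0.6, -1.1]
opening: 0.122
t 11.68 pos [611.3 257.8 187.2] yaw 15.36 tilt 0.18 | shift [-205.8  467.     5.6] turn 2.5 | F [ 0.7 -0.6 -1.1] open 0.122
```

View pics/l1.png

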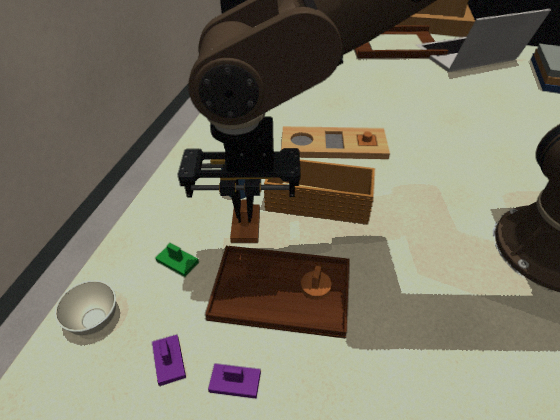

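The piece is held level at (245,223), and the tray now holds only the round piece. Carrying it over the basket.

```bash
python3 -m pendant '[[-5,11,0,0],[-16,37,0,0.2],[-32,72,0,0.4],[-49,110,0,0.6],[-66,150,0,0.8],[-84,190,0,1],[-101,230,0,1.2],[-118,268,0,1.4]]' 1;python3 go.py 536.6 -247.1 182 0.2242
```

```text
t: 12.72
eef_pos: [567.6, -33.9, 186.7]
tcp_rot: [3.14, -0.001, 0.243]
ft_force: [0.6, -0.3, -1.1]
opening: 0.126
t 12.72 pos [567.6 -33.9 186.7] yaw 13.94 tilt 0.12 | shift [-81.4 199.5   4.9] turn 1.1 | F [ 0.6 -0.3 -1.1] open 0.126
```

```bash
python3 -m pendant '[[-15,37,0,0.2],[-30,74,0,0.4],[-45,110,0,0.6],[-59,145,0,0.8],[-70,172,0,1],[-77,189,2,1.1],[-81,198,4,1.1],[-81.4,199.5,5,1.1]]' 1;python3 go.py 536.6 -247.1 111 0.2242
```

```text
t: 13.72
eef_pos: [536.4, -247.1, 181.5]
tcp_rot: [3.14, -0.001, 0.224]
ft_force: [0.1, 0.4, -1.5]
opening: 0.124
t 13.72 pos [ 536.4 -247.1  181.5] yaw 12.82 tilt 0.08 | shift [ 0.1 -0.  70.5] turn -0.0 | F [ 0.1  0.4 -1.5] open 0.124
```

```bash
python3 -m pendant '[[0,0,8,0],[0,0,25,0],[0,0,50,0],[0,0,75,0],[0,0,95,0],[0,0,106,0],[0,0,111,0],[0,0,111,0]]' 1;python3 go.py 536.6 -247.1 51 0.2242
cat > chk.py <<'E'
from fit import *
import pickle,sys
b,r=pickle.load(open('pose.pkl','rb'))
zu=env.state()["eef_pos"][2]-21
sl=lambda z:[[i,j,z] for i,j in((23,40),(23,-40),(-23,-40),(-23,40))]
hole=[[i,j,20] for i,j in((24.5,41.5),(24.5,-41.5),(-24.5,-41.5),(-24.5,41.5))]
o=[]
for n,(x,y,W,H) in (("side",(285,95,100,75)),("top",(370,190,100,75))):
    P=vision.read_camera(n)
    im=cv2.cvtColor(P["pixels"],cv2.COLOR_RGB2BGR)[y:y+H,x:x+W];im=cv2.resize(im,None,fx=4,fy=4,interpolation=2);im=cv2.convertScaleAbs(im,alpha=1.6)
    raw=im.copy()
    of=np.array([x-.5,y-.5])
    overlay(im,P,b,sl(zu),(0,255,0),of,4);overlay(im,P,b,sl(zu+14),(0,255,255),of,4);overlay(im,P,b,hole,(255,0,0),of,4)
    o.append(np.hstack([raw,im]))
cv2.imwrite('pics/'+sys.argv[1],np.vstack(o))
E
python3 chk.py k1.png
```

```text
t: 14.72
eef_pos: [536.6, -247.1, 70.5]
tcp_rot: [3.141, -0.001, 0.224]
ft_force: [-0.0, 0.4, -0.9]
opening: 0.124
t 14.72 pos [ 536.6 -247.1   70.5] yaw 12.83 tilt 0.08 | shift [-0.  -0.  19.5] turn -0.0 | F [-0.   0.4 -0.9] open 0.124
```

View pics/k1.png

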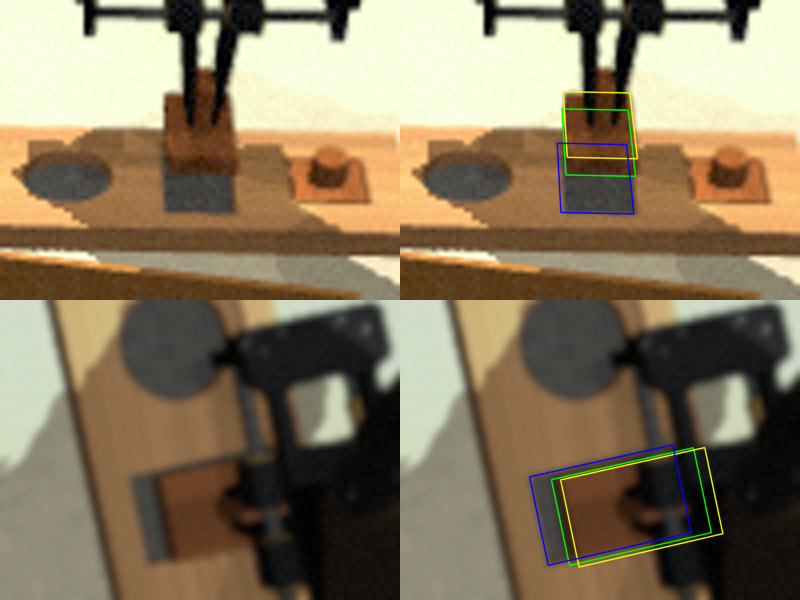

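The slab matches its predicted outline in both views, and the grip has not slipped. Lowering to a 10 mm gap.

```bash
python3 -m pendant '[[0,0,3,0],[0,0,8,0],[0,0,13,0],[0,0,17,0],[0,0,19,0],[0,0,19.5,0],[0,0,19.5,0]]' 1;python3 go.py 536.6 -247.1 51 0.2242; python3 chk.py k2.png
```

```text
t: 15.7
eef_pos: [536.9, -247.4, 51.6]
tcp_rot: [3.14, -0.002, 0.224]
ft_force: [-0.2, 0.0, -1.4]
opening: 0.124
t 15.70 pos [ 536.9 -247.4   51.6] yaw 12.83 tilt 0.14 | shift [-0.2 -0.3  0.6] turn -0.0 | F [-0.2  0.  -1.4] open 0.124
```

View pics/k2.png

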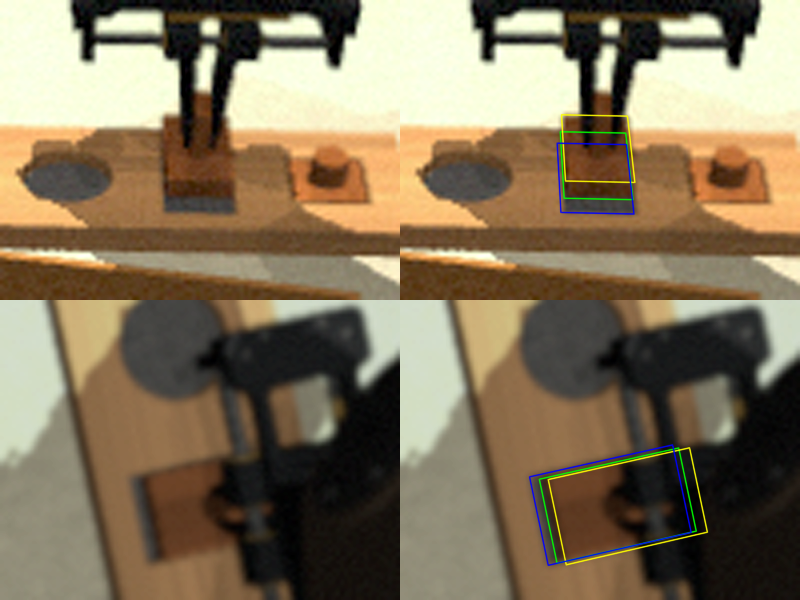

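In the top view the slab looks 1–2 px off its predicted outline, so I measure that more closely.

```bash
cat > big.py <<'E'
from fit import *
import pickle,sys
b,r=pickle.load(open('pose.pkl','rb'))
zu=env.state()["eef_pos"][2]-21
sl=lambda z:[[i,j,z] for i,j in((23,40),(23,-40),(-23,-40),(-23,40))]
hole=[[i,j,20] for i,j in((24.5,41.5),(24.5,-41.5),(-24.5,-41.5),(-24.5,41.5))]
o=[]
for n,(x,y,W,H) in (("side",(315,110,40,45)),("top",(395,222,40,45))):
    acc=[]
    for k in range(4):
        P=vision.read_camera(n);acc.append(P["pixels"].astype(float))
    im=cv2.cvtColor(np.mean(acc,0).astype(np.uint8),cv2.COLOR_RGB2BGR)[y:y+H,x:x+W];S=10;im=cv2.resize(im,None,fx=S,fy=S,interpolation=2);im=cv2.convertScaleAbs(im,alpha=2)
    of=np.array([x-.5,y-.5])
    raw=im.copy()
    overlay(im,P,b,sl(zu),(0,255,0),of,S);overlay(im,P,b,sl(zu+14),(0,255,255),of,S);overlay(im,P,b,hole,(255,0,0),of,S)
    cv2.imwrite(f'pics/{sys.argv[1]}_{n}.png',np.hstack([raw,im]))
E
python3 big.py b1
```

```text
(no output)
```

View pics/b1_top.png

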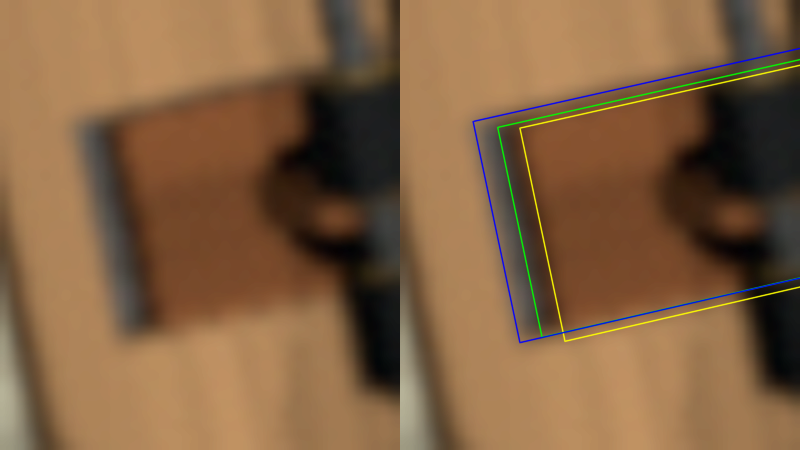

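View pics/b1_side.png

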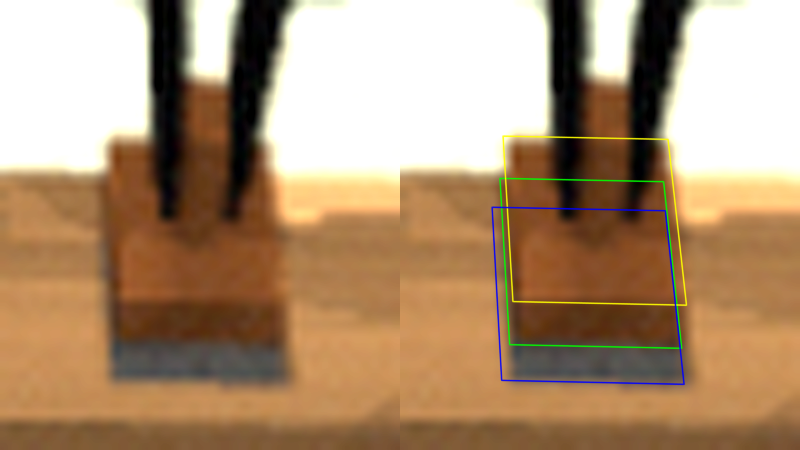

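```bash
cat > edge.py <<'E'
from fit import *
from scipy.ndimage import map_coordinates
import pickle
b,r=pickle.load(open('pose.pkl','rb'))
st=env.state();zu=st["eef_pos"][2]-21;print("TCP",st["eef_pos"].round(1),"pred zu",zu.round(1))
def meas(g,P,A,B,name,d):
    # A,B local board coords; d = local unit direction for sensitivity
    q=T(b,[A,B]);offs=[]
    for f in np.linspace(0.05,0.95,15):
        X=q[0]*(1-f)+q[1]*f;u=proj(P,X);t=proj(P,q[1])-proj(P,q[0]);t/=np.linalg.norm(t);n=np.array([-t[1],t[0]])
        dd=T(b,[d])[0]-T(b,[[0,0,0]])[0];sens=(proj(P,X+dd)-u)@n
        s=np.arange(-2.5,2.51,0.1);pr=map_coordinates(g,[u[1]+s*n[1],u[0]+s*n[0]],order=3)
        gr=np.abs(np.gradient(pr));i=gr.argmax();offs.append((s[i]/sens,gr[i]))
    o=np.array(offs);print("  %-28s shift mm along %s: med %.2f  iqr %.2f..%.2f grad %.1f"%(name,d,np.median(o[:,0]),*np.percentile(o[:,0],[25,75]),np.median(o[:,1])))
for n in("top","side"):
    acc=[]
    for k in range(3): P=vision.read_camera(n);acc.append(P["pixels"].astype(float))
    g=cv2.cvtColor(np.mean(acc,0).astype(np.float32),cv2.COLOR_RGB2GRAY).astype(float);print(n)
    zt=zu+14
    if n=="top":
        meas(g,P,[20,41.5,20],[-20,41.5,20],"hole +y edge",[0,1,0])
        meas(g,P,[24.5,40,20],[24.5,8,20],"hole +x edge",[1,0,0])
        meas(g,P,[20,40,zt],[-20,40,zt],"slab top +y",[0,1,0])
        meas(g,P,[20,40,zu],[-20,40,zu],"slab bottom +y",[0,1,0])
        meas(g,P,[-23,38,zt],[-23,8,zt],"slab top -x",[1,0,0])
        meas(g,P,[23,38,zt],[23,8,zt],"slab top +x",[1,0,0])
        for c,nm in ((60,"board +y"),(-60,"board -y")): meas(g,P,[120,c,20],[-60,c,20],nm,[0,1,0])
    else:
        meas(g,P,[20,41.5,20],[-20,41.5,20],"hole +y edge",[0,1,0])
        meas(g,P,[20,40,zu],[-20,40,zu],"slab bottom +y",[0,1,0])
        meas(g,P,[20,40,zt],[-20,40,zt],"slab top +y",[0,1,0])
        meas(g,P,[-23,36,zt],[-23,5,zt],"slab top -x",[1,0,0])
        meas(g,P,[-23,40,zu+1],[-23,40,zt-1],"slab vert -x,+y",[1,0,0])
        meas(g,P,[23,40,zu+1],[23,40,zt-1],"slab vert +x,+y",[1,0,0])
        meas(g,P,[-24.5,41,20],[-24.5,33,20],"hole -x",[1,0,0])
        meas(g,P,[24.5,41,20],[24.5,33,20],"hole +x",[1,0,0])
        meas(g,P,[120,60,20],[-120,60,20],"board +y",[0,1,0])
        meas(g,P,[145,50,20],[145,-40,20],"board +x",[1,0,0])
E
python3 edge.py
```

```text
TCP [ 536.8 -247.3   51.6] pred zu 30.6
top
  hole +y edge                 shift mm along [0, 1, 0]: med -0.67  iqr -0.67..-0.22 grad 1.2
  hole +x edge                 shift mm along [1, 0, 0]: med 0.22  iqr -0.11..0.33 grad 1.5
  slab top +y                  shift mm along [0, 1, 0]: med 4.58  iqr -0.44..5.45 grad 1.0
  slab bottom +y               shift mm along [0, 1, 0]: med 4.42  iqr 4.20..4.64 grad 1.2
  slab top -x                  shift mm along [1, 0, 0]: med 1.06  iqr 0.64..1.16 grad 1.0
  slab top +x                  shift mm along [1, 0, 0]: med 3.80  iqr 3.60..4.02 grad 1.5
  board +y                     shift mm along [0, 1, 0]: med 5.56  iqr 5.22..5.56 grad 2.4
  board -y                     shift mm along [0, 1, 0]: med -0.46  iqr -3.24..0.93 grad 0.3
side
  hole +y edge                 shift mm along [0, 1, 0]: med 0.00  iqr -0.23..0.45 grad 2.7
  slab bottom +y               shift mm along [0, 1, 0]: med -1.83  iqr -2.74..1.37 grad 0.9
  slab top +y                  shift mm along [0, 1, 0]: med -0.92  iqr -1.15..-0.46 grad 1.2
  slab top -x                  shift mm along [1, 0, 0]: med 0.27  iqr -2.72..1.21 grad 1.1
  slab vert -x,+y              shift mm along [1, 0, 0]: med -1.33  iqr -1.60..-0.93 grad 3.2
  slab vert +x,+y              shift mm along [1, 0, 0]: med 0.53  iqr 0.27..0.80 grad 3.5
  hole -x                      shift mm along [1, 0, 0]: med -2.71  iqr -2.72..-2.45 grad 2.1
  hole +x                      shift mm along [1, 0, 0]: med -2.43  iqr -2.44..-2.43 grad 2.5
  board +y                     shift mm along [0, 1, 0]: med 0.00  iqr -0.67..0.67 grad 2.3
  board +x                     shift mm along [1, 0, 0]: med -0.82  iqr -1.41..-0.14 grad 4.7
```

```bash
sed -e 's/-2.5,2.51,0.1/-1.6,1.61,0.1/' -e 's/g=cv2.cvtColor(np.mean(acc,0).astype(np.float32),cv2.COLOR_RGB2GRAY).astype(float)/m=np.mean(acc,0);g={"R":m[...,0],"B":m[...,2],"RB":m[...,0]-m[...,2]}[__import__("sys").argv[1]]/' edge.py > edge2.py; for c in R B RB; do echo == $c; python3 edge2.py $c; done
```

```text
== R
TCP [ 536.8 -247.3   51.6] pred zu 30.6
top
  hole +y edge                 shift mm along [0, 1, 0]: med -0.45  iqr -0.56..-0.45 grad 1.9
  hole +x edge                 shift mm along [1, 0, 0]: med 0.65  iqr 0.11..0.76 grad 1.8
  slab top +y                  shift mm along [0, 1, 0]: med 0.00  iqr -0.22..0.22 grad 1.4
  slab bottom +y               shift mm along [0, 1, 0]: med 3.54  iqr 3.54..3.54 grad 1.7
  slab top -x                  shift mm along [1, 0, 0]: med 0.21  iqr 0.11..1.06 grad 0.9
  slab top +x                  shift mm along [1, 0, 0]: med 3.38  iqr 3.38..3.39 grad 1.5
  board +y                     shift mm along [0, 1, 0]: med 0.22  iqr 0.00..0.56 grad 2.1
  board -y                     shift mm along [0, 1, 0]: med -0.46  iqr -1.39..1.04 grad 0.2
side
  hole +y edge                 shift mm along [0, 1, 0]: med 0.00  iqr -0.45..0.45 grad 4.4
  slab bottom +y               shift mm along [0, 1, 0]: med -2.75  iqr -3.20..-1.60 grad 0.7
  slab top +y                  shift mm along [0, 1, 0]: med -0.92  iqr -0.92..-0.92 grad 1.8
  slab top -x                  s
[... 3366 characters left out ...]
 [0, 1, 0]: med -0.92  iqr -1.15..-0.69 grad 1.4
  slab top -x                  shift mm along [1, 0, 0]: med -1.62  iqr -2.02..0.27 grad 0.7
  slab vert -x,+y              shift mm along [1, 0, 0]: med -1.60  iqr -1.60..-1.47 grad 1.5
  slab vert +x,+y              shift mm along [1, 0, 0]: med 0.53  iqr 0.13..1.33 grad 3.2
  hole -x                      shift mm along [1, 0, 0]: med -1.90  iqr -1.90..-1.49 grad 2.9
  hole +x                      shift mm along [1, 0, 0]: med -2.43  iqr -2.71..-2.43 grad 4.2
  board +y                     shift mm along [0, 1, 0]: med 0.00  iqr -1.33..0.45 grad 1.9
  board +x                     shift mm along [1, 0, 0]: med -2.77  iqr -3.07..-2.35 grad 4.5
```

Measured against the hole in the same pictures, the slab sits about 1–2 mm too far in +x. The y readings from the two views cancel. I correct by -1.3 mm in x and bring the gap to 10 mm.

```bash
python3 -m pendant '[[-0.7,0,0.3,0],[-1.4,-0.3,0.7,0],[-1.4,-0.3,0.7,0],[-1.4,-0.3,0.7,0]]' 1; python3 edge2.py R; python3 big.py b2;python3 go.py 535.4 -247.4 51 0.2242
python3 - <<'E'
from h import *
for n in("top","side"):
    p=vision.read_camera(n);save(p,"f_"+n+".png")
    if n=="side":
        for q in ("basket","cup","round_inset"):
            for d in vision.find_in(p,q)[:1]: print(q,w(p,d["at"]).round(0))
E
```

```text
t: 17.9
eef_pos: [535.4, -247.4, 50.9]
tcp_rot: [3.14, -0.002, 0.224]
ft_force: [0.3, 0.4, -1.1]
opening: 0.126
TCP [ 535.4 -247.4   50.9] pred zu 29.9
top
  hole +y edge                 shift mm along [0, 1, 0]: med -0.67  iqr -0.67..-0.67 grad 1.9
  hole +x edge                 shift mm along [1, 0, 0]: med -0.00  iqr -0.33..0.22 grad 2.0
  slab top +y                  shift mm along [0, 1, 0]: med 0.22  iqr 0.11..0.44 grad 1.3
  slab bottom +y               shift mm along [0, 1, 0]: med 3.54  iqr 3.54..3.54 grad 1.8
  slab top -x                  shift mm along [1, 0, 0]: med 0.42  iqr -0.85..1.06 grad 1.0
  slab top +x                  shift mm along [1, 0, 0]: med 3.39  iqr 3.38..3.39 grad 1.9
  board +y                     shift mm along [0, 1, 0]: med 0.44  iqr 0.00..0.56 grad 2.0
  board -y                     shift mm along [0, 1, 0]: med 0.00  iqr -1.50..1.50 grad 0.2
side
  hole +y edge                 shift mm along [0, 1, 0]: med 0.00  iqr -0.45..0.91 grad 4.3
  slab bottom +y               shift mm along [0, 1, 0]: med 0.91  iqr -2.06..7.32 grad 0.6
  slab top +y       
[... 220 characters left out ...]
: med -2.41  iqr -2.80..-2.27 grad 2.9
  slab vert +x,+y              shift mm along [1, 0, 0]: med 0.53  iqr 0.27..0.80 grad 4.4
  hole -x                      shift mm along [1, 0, 0]: med -2.44  iqr -2.45..-2.44 grad 3.1
  hole +x                      shift mm along [1, 0, 0]: med -2.70  iqr -2.71..-2.70 grad 4.1
  board +y                     shift mm along [0, 1, 0]: med -0.44  iqr -1.11..0.45 grad 2.8
  board +x                     shift mm along [1, 0, 0]: med -3.57  iqr -4.33..-1.68 grad 3.2
t 18.60 pos [ 535.4 -247.4   50.9] yaw 12.83 tilt 0.13 | shift [-0.   0.  -0.1] turn -0.0 | F [ 0.2 -0.5 -0.5] open 0.127
basket [522.  38.  50.]
cup [721.  18.  55.]
round_inset [480. 251.  21.]
```

View pics/b2_side.png

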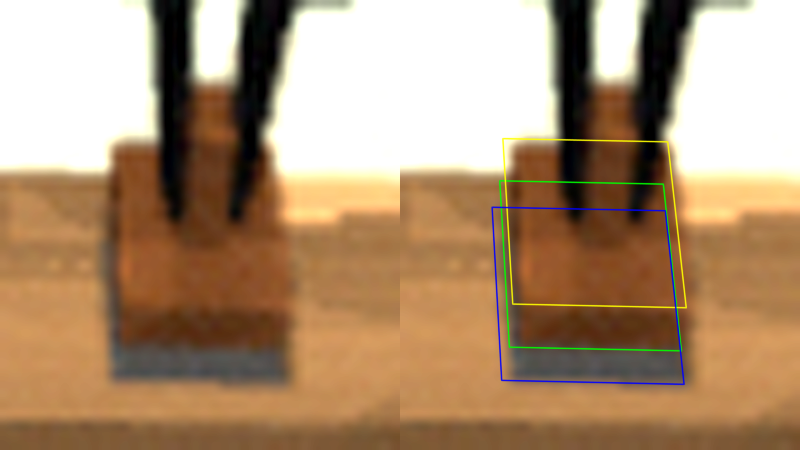

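View pics/b2_top.png

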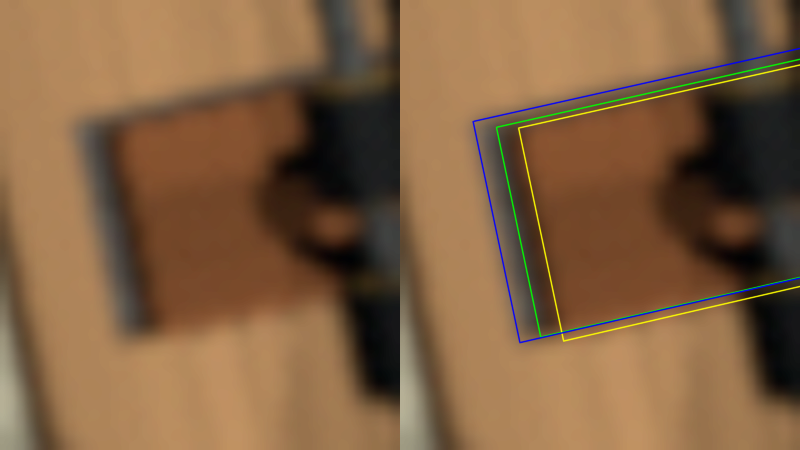

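View pics/f_side.png

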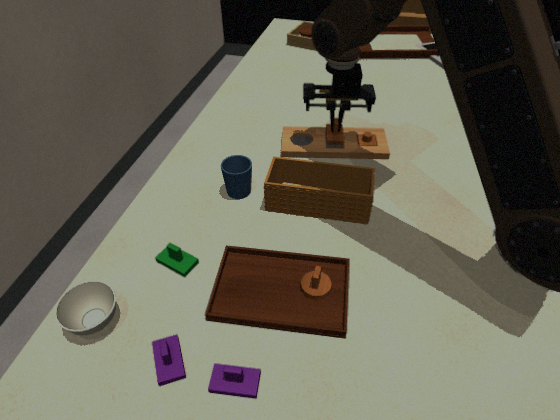

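The gap, level and x now look right. Both views put the slab about 1 mm toward +y, so I nudge it slightly. The basket, cup and round piece have not moved.

```bash
python3 -m pendant '[[0.2,0.4,0,0],[0.3,0.8,0,0],[0.3,0.8,0,0],[0.3,0.8,0,0]]' 1; python3 -m pendant '[[0,0,0,0],[0,0,0,0],[0,0,0,0],[0,0,0,0]]' 1; python3 edge2.py R | grep -E "slab|hole"; python3 big.py b3; python3 go.py 535.5 -248.1 51 0.2242
```

```text
t: 19.35
eef_pos: [535.9, -248.1, 50.9]
tcp_rot: [3.14, -0.001, 0.224]
ft_force: [-0.5, 0.8, -1.1]
opening: 0.124
t: 19.85
eef_pos: [535.8, -248.1, 50.9]
tcp_rot: [3.14, -0.001, 0.224]
ft_force: [-1.0, 0.6, -1.3]
opening: 0.125
  hole +y edge                 shift mm along [0, 1, 0]: med -0.67  iqr -0.67..-0.45 grad 1.9
  hole +x edge                 shift mm along [1, 0, 0]: med 0.22  iqr -0.22..0.22 grad 2.0
  slab top +y                  shift mm along [0, 1, 0]: med -0.44  iqr -0.76..-0.22 grad 1.4
  slab bottom +y               shift mm along [0, 1, 0]: med 3.54  iqr 3.54..3.54 grad 1.8
  slab top -x                  shift mm along [1, 0, 0]: med 0.21  iqr -0.42..0.74 grad 1.0
  slab top +x                  shift mm along [1, 0, 0]: med 3.39  iqr 3.38..3.39 grad 1.9
  hole +y edge                 shift mm along [0, 1, 0]: med 0.00  iqr -0.45..0.23 grad 4.4
  slab bottom +y               shift mm along [0, 1, 0]: med -0.46  iqr -3.66..5.94 grad 0.6
  slab top +y                  shift mm along [0, 1, 0]: med -1.38  iqr -1.84..-0.92 grad 1.6
  slab top -x                  shift mm along [1, 0, 0]: med -1.37  iqr -4.30..0.81 grad 0.8
  slab vert -x,+y              shift mm along [1, 0, 0]: med -1.61  iqr -2.14..-1.33 grad 3.1
  slab vert +x,+y              shift mm along [1, 0, 0]: med 0.53  iqr 0.27..0.80 grad 4.1
  hole -x                      shift mm along [1, 0, 0]: med -2.18  iqr -2.44..-2.17 grad 3.3
  hole +x                      shift mm along [1, 0, 0]: med -2.70  iqr -2.71..-2.43 grad 3.9
t 20.55 pos [ 535.8 -248.1   50.9] yaw 12.82 tilt 0.13 | shift [-0.3 -0.1 -0.1] turn -0.0 | F [ 0.  -0.1 -1. ] open 0.124
```

View pics/b3_side.png

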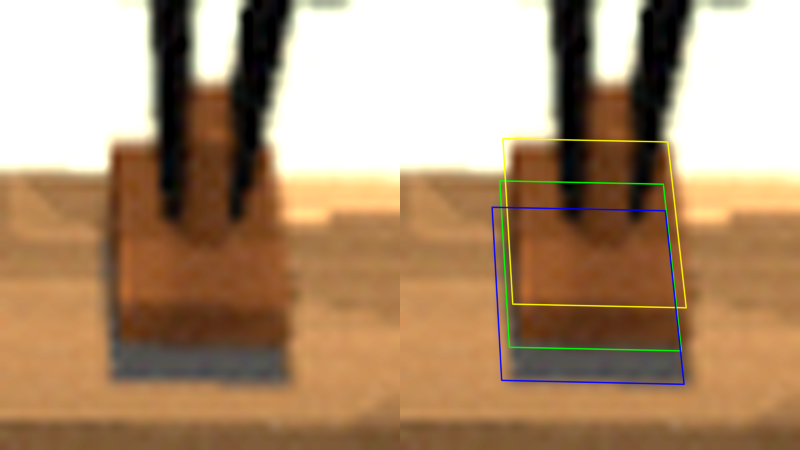

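The slab sits inside the recess outline to within about 1 mm, 10 mm above the board. The wrist force shows only the piece's weight. Handing in.

```bash
python3 -c "
from cell import job
print(job.job_done())"
```

```text
the job is handed in; nothing more can be done
None
```

I pushed the square piece home, and the arm is now holding the rectangular piece level above the empty recess. I handed the job in at about 20.6 s, of the 51 s allowed.

- **Square piece:** the push stopped firmly at 40.2 mm with about 17 N. A side picture then showed the slab flush with the board's top.
- **Carry:** I gripped the loose rectangle by its upright grip (12 mm opening) and carried it over the basket with its underside about 80 mm above the rim.
- **Final pose:** its underside is about 10 mm above the board's top. The tool is tilted 0.13° and turned to match the board's fitted yaw. The wrist force is about 1 N, roughly the piece's weight.
- **Disagreements:** the camera edge checks differed by 1–2 mm. In the side view the recess appeared 2–2.5 mm off my fit in x. I lined the piece up with the recess as seen in the same pictures, and I think it is within about 1 mm. Some edges, such as the slab's +x side, could not be measured reliably.
- **Left alone:** just before the last small nudge, the networks put the basket, cup and round piece within about 4 mm of where they first reported them. That is within their error, and the side picture looked unchanged. I did not touch the green and purple look-alikes.

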